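# Lock the exhaust silencer into the push-in fitting

## Task

The vacuum packer's valve block is missing its exhaust silencer. Take the silencer (the tall one with the ribbed body) from the steel stand, put its stem into the open push-in fitting on the valve block and push it fully home so that it locks, then let go. Leave the short blanking plug in the stand.

Things in the scene. Friction and masses are not known exactly. Their poses are not given: they have to be found in the camera images.
- silencer: Silencer, 112 mm tall, 0.09 kg, upright in either hole of a steel stand (150x64 mm, 64 mm high). Origin: centre of the stem's lower end, z up. Steel stem 18 mm wide to 41.5 mm (end tapered to 6 mm, locking groove at 12 to 24 mm); dark flange 44 mm wide to 48.5 mm, resting on the stand; grey body with black bands, 32 mm wide, to 106.5 mm (grip here); cap.
- blanking_plug: Blanking plug: same stem and flange as the silencer, but a short dark mushroom head, 34 mm wide, 48.5 to 66.5 mm above its origin. It stands in the stand's other hole, 90 mm from the silencer, and stays there. Origin: centre of the stem's lower end, z up.
- valve_block: Fixed aluminium block 130x64x30 mm lying flat on the table at any yaw; origin: centre of its underside, x along its length. The open fitting, a grey round housing 43 mm wide with a black flared rim 49 mm wide, stands on it at x = +38 mm; a round gauge, face up, 52 mm high, at x = -35 mm.
- port (a point): Centre of the fitting's mouth, at its rim 70 mm above the table; z up. A funnel narrows from 41 mm to a 21 mm bore 10 mm down; bore floor 40 mm below the rim. Sprung teeth 20 to 25 mm down give way to a push of 6 to 20 N and snap into the groove once the stem's end is within 3.5 mm of the floor; it is then locked. Fully home, the flange is 1.5 mm above the rim.
Not all that is in view belongs to the job. There is more than one size of the silencer; the job needs the largest.

How it is judged:
At the end, for the whole second after the job is handed in: The silencer's stem is locked in the fitting: its end within 3.2 mm of the bore's floor (more than 36.8 mm below the rim) and within 8 mm of the bore's axis, upright within 10 degrees, at rest and released (z of silencer in the frame of port below -0.0368 m and horizontal distance between silencer and port below 0.008 m and angle between silencer's own z axis and vertical below 0.17 rad and linear speed of silencer below 0.02 m/s); the robot touches nothing.
It fails at once if the blanking plug is taken or knocked from its place (moved over 30 mm) (distance of blanking_plug from where it was at the start of the episode above 0.03 m).
It also fails if it takes over 42 s, if anything falls off the work surface, if the arm or the gripper's body presses on something with over 40 N, if the wrist force passes 120 N, or if a joint passes its speed limit or range.

## Robot

A 6-joint arm with a two-finger parallel gripper is mounted at the origin on the work surface; the furniture and walls round the work are solid. World frame = base frame: x ahead of the robot, y to its left, z up, the work surface at z = 0. Lengths are in m, angles in rad, forces in N, time in s.
With the tool pointing down it reaches from about 0.35 to 1 m from the base axis. Payload 7.1 kg.
Tool frame: the origin (TCP) lies midway between the tips of the shut fingers; the grasp point (between the pads) lies 19 mm behind it; z points along the fingers, y is the direction in which the jaws open and shut (so a half turn about z gives the same grasp; the last joint's range is limited). The gripper opens to 85 mm and grips with 20 to 120 N. Pads are 22 mm wide; open, the fingers measure 114 mm over their backs; the gripper's body (76 mm by 85 mm) begins 54 mm behind the grasp point. The pads swing forward as they close: fully open they stand 13 mm farther back than shut.
Start: joints at [-1.365, 0.423, 1.63, -0, 1.089, -0.019], TCP at [0.139, -0.609, 0.231] pointing down, gripper open.
Joint ranges: [-3, 3], [-0.9, 2.11], [0.09, 2.58], [-1.31, 4.45], [0.11, 2.69], [-2.54, 2.54]. Speed limits (rad/s): [2.39, 2.39, 3.01, 3.14, 3.14, 3.14].

## Interface

Orientations are given as a unit quaternion [x, y, z, w].
In Python, from workcell import arm, hand, solve_ik, eyes, job, monitor gives the robot as it stands. The module is installed in compiled form; this text tells all that it offers. Calls block until the motion is done:
- arm.reach(position, orientation): joint-space move of the TCP to a pose.
- arm.move_l(position, ori=None, vel=0.15): straight line of the TCP; ori=None keeps the orientation; vel is the mean speed in m/s.
- arm.move_j(angles): joint-space move.
- hand.command_gripper(opening, grip_force=None): opening from 0.0 (shut) to 1.0 (fully open); grip_force is the grip in N (None keeps the last); returns when the fingers have stopped.
- arm.pause(seconds).
- solve_ik(position, orientation): joint angles nearest the present ones, or None.
- eyes.grab_frame(name): name is "scene" or "side" or "wrist"; returns a dict with "color" (400x640x3 uint8, red, green, blue), "fov_y" (degrees; the focal length in pixels is half the picture's height over the tangent of half this angle, whatever the lens; pixels are square), "cx", "cy" (the principal point, pixels), "view" (4x4, takes a point from world to camera coordinates); the wrist camera has in their place "mount" (4x4, takes a point from camera to tool coordinates, whose origin is the TCP and whose axes are the flange's). Camera axes: x right, y up, looking along -z (the intrinsics and any distortion apply to the point x, -y, -z); pixel columns grow to the right and rows downward; lengths in m; the calibration is good to about 2 mm. The wrist camera is an equidistant fisheye: a pixel r from the principal point sees the ray r / f radians off the axis. A picture is of the moment at which its call begins: read the wrist's pose just before it. There is no depth.
A pose or a line that the arm cannot do raises arm.PlanningError and nothing moves.
- job.job_done(): hands the job in, once; it reports no verdict.
Readings, each from a call of its own:
- monitor.get_time(): time.
- monitor.get_q(): joint angles.
- monitor.get_qd(): joint speeds.
- monitor.get_effort(): joint torques, N m.
- monitor.get_ee_pos(): TCP position.
- monitor.get_orientation(): TCP orientation.
- monitor.get_force(): force on the tool from outside, world axes, zero at the start.
- monitor.get_torque(): the same for the moment, N m.
- monitor.get_opening(): opening from 0.0 (shut) to 1.0 (fully open).
Only numpy, scipy, OpenCV 4.12 (cv2) and the standard library are available. Lean on these libraries where they do the work, as an engineer would, in place of code of your own. Each camera call takes 0.05 s, during which the arm holds its last target. There are 200 camera calls.

## Working session

There is one attempt and no reset: what is moved stays moved. The work goes in short steps, each a Python script; the robot and the scene stay as the last script left them, time stands still between calls to the robot, and variables do not carry over. Pictures are saved under pics/ and viewed, about 8 in all and at most 12, crops included, and the job is handed in when it is done.

```bash
mkdir -p pics
cat > h.py <<'E'
import numpy as np, cv2
from workcell import arm, hand, solve_ik, eyes, job, monitor
from scipy.spatial.transform import Rotation as R
def ray(fr,u,v):
    f=200/np.tan(np.radians(fr["fov_y"])/2)
    V=np.linalg.inv(np.array(fr["view"])); d=np.array([(u-fr["cx"])/f,-(v-fr["cy"])/f,-1])
    return V[:3,3],V[:3,:3]@d
def atz(fr,u,v,z):
    o,d=ray(fr,u,v); return o+d*(z-o[2])/d[2]
def proj(fr,p):
    f=200/np.tan(np.radians(fr["fov_y"])/2)
    c=np.array(fr["view"])@np.append(p,1); return fr["cx"]+f*c[0]/-c[2], fr["cy"]-f*c[1]/-c[2]
def tri(a,b):
    A=[];B=[]
    for o,d in (a,b):
        d=d/np.linalg.norm(d);P=np.eye(3)-np.outer(d,d);A.append(P);B.append(P@o)
    return np.linalg.lstsq(np.vstack(A),np.hstack(B),rcond=None)[0]
E
python3 - <<'E'
from h import *
import pickle
F={}
for n in("scene","side","wrist"):
    F[n]=eyes.grab_frame(n); cv2.imwrite(f"pics/{n}0.png",F[n]["color"][...,::-1])
    print(n,{k:np.round(v,3).tolist() for k,v in F[n].items() if k!="color"})
pickle.dump(F,open("f0.pkl","wb"))
print(monitor.get_time(),monitor.get_orientation())
E
```

```text
scene {'fov_y': 47.946, 'cx': 317.013, 'cy': 199.158, 'view': [[-0.665, -0.746, -0.012, 0.368], [0.481, -0.442, 0.757, -0.229], [-0.57, 0.498, 0.653, -1.11], [0.0, 0.0, 0.0, 1.0]]}
side {'fov_y': 53.642, 'cx': 318.903, 'cy': 194.515, 'view': [[-0.999, 0.034, 0.007, 0.467], [-0.011, -0.498, 0.867, -0.002], [0.033, 0.867, 0.498, -1.032], [0.0, 0.0, 0.0, 1.0]]}
wrist {'fov_y': 65.706, 'cx': 316.913, 'cy': 202.624, 'mount': [[-0.0, 0.952, 0.307, 0.078], [1.0, 0.0, -0.0, 0.0], [-0.0, 0.307, -0.952, -0.144], [0.0, 0.0, 0.0, 1.0]]}
0.15 [ 9.93688250e-01  1.12175295e-01 -4.87363172e-05 -6.02728087e-04]
```

View pics/scene0.png

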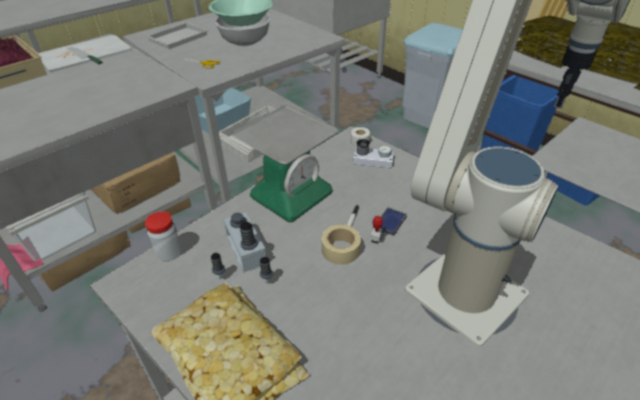

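View pics/side0.png

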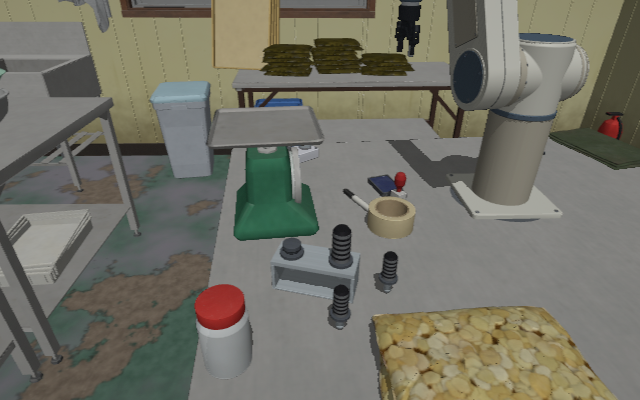

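Run:
```python
import cv2,numpy as np
s=cv2.imread("pics/scene0.png");d=cv2.imread("pics/side0.png")
a=cv2.resize(s[120:180,335:410],None,fx=5,fy=5,interpolation=2)
b=cv2.resize(s[205:285,205:280],(375,400)[:2],interpolation=2)
c=cv2.resize(d[215:305,265:365],(400,360),interpolation=2)
e=cv2.resize(d[130:170,285:335],(350,280),interpolation=2)
o=np.zeros((600,800,3),np.uint8)
# a 375x300 at 0,0 ; b 
b=cv2.resize(s[208:272,215:275],(281,300),interpolation=2)
o[:300,:375]=a;o[300:,:281]=b;o[:360,400:]=c
e=cv2.resize(d[135:165,285:335],(400,240),interpolation=2)
o[360:,400:]=e
cv2.imwrite("pics/c1.png",o)
```

```text
(no output)
```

View pics/c1.png

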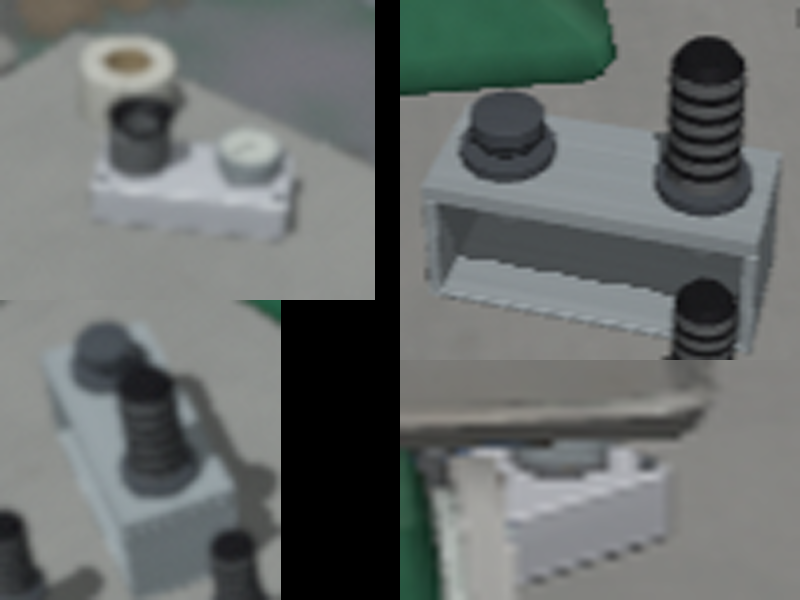

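Run:
```python
from h import *
import pickle
F=pickle.load(open("f0.pkl","rb")); s,d=F["scene"],F["side"]
p=lambda *a:print(*[np.round(x,4) for x in a])
p(atz(s,249.1,242.8,.068),atz(d,341,260.7,.068),tri(ray(s,249.1,242.8),ray(d,341,260.7)))
p(atz(s,246.1,223.5,.132),atz(d,342,228.5,.132))
p(atz(s,237.2,222.9,.068),atz(d,292,252.5,.068))
f,g=atz(s,363.2,142.4,.07),atz(s,384.8,149.6,.052)
p(f,g,np.linalg.norm((f-g)[:2]))
```

```text
[0.4406 0.3316 0.068 ] [0.4406 0.3367 0.068 ] [0.4408 0.332  0.0659]
[0.4447 0.3291 0.132 ] [0.4406 0.3304 0.132 ]
[0.5228 0.3125 0.068 ] [0.5268 0.3115 0.068 ]
[ 0.5602 -0.2132  0.07  ] [ 0.5003 -0.255   0.052 ] 0.0731
```

Run:
```python
from h import *
import pickle
F=pickle.load(open("f0.pkl","rb")); s,d=F["scene"],F["side"]
p=lambda *a:print(*[np.round(x,3) for x in a])
print("small bases");p(atz(s,219,274,0.0),atz(d,340,327,0.0));p(atz(s,266,281,0.),atz(d,387,290,0.))
print("small tops");p(tri(ray(s,217,255),ray(d,341,288)),tri(ray(s,266,260),ray(d,390,254)))
print("scale base");p(atz(d,236,237,0),atz(d,317,233,0),atz(s,290,217,0),atz(s,331,190,0),atz(s,251,195,0))
print("pan corners");p(tri(ray(s,220,135),ray(d,321,144)),tri(ray(s,337,130),ray(d,213,110)),tri(ray(s,268,158),ray(d,322,140)),tri(ray(s,337,130),ray(d,300,108)))
p(R.from_quat(monitor.get_orientation()).as_matrix())
# ik for yaw options
for n,(x,y) in dict(sil=(.441,.332),port=(.56,-.213)).items():
  for yaw in np.radians([-90,-60,-30,0,30,60,90,120,180]):
    q=(R.from_euler('z',yaw)*R.from_euler('x',np.pi)).as_quat(); r=solve_ik([x,y,.2],q); print(n,round(np.degrees(yaw)),None if r is None else np.round(r,2))
```

```text
small bases
[0.46  0.422 0.   ] [0.447 0.423 0.   ]
[ 0.36   0.345 -0.   ] [0.354 0.34  0.   ]
small tops
[0.448 0.42  0.082] [0.355 0.34  0.082]
scale base
[0.655 0.168 0.   ] [0.477 0.157 0.   ] [0.504 0.15  0.   ] [ 0.513 -0.024  0.   ] [0.664 0.176 0.   ]
pan corners
[0.493 0.338 0.326] [ 0.727 -0.225  0.107] [0.475 0.225 0.256] [ 0.511 -0.042  0.219]
[[ 0.975  0.223 -0.   ]
 [ 0.223 -0.975  0.001]
 [ 0.    -0.001 -1.   ]]
sil -90 [ 0.62  0.36  1.82  0.    0.97 -2.52]
sil -60 None
sil -30 None
sil 0 [ 0.62  0.36  1.82 -0.    0.97  2.19]
sil 30 [ 0.62  0.36  1.82 -0.    0.97  1.67]
sil 60 [ 0.62  0.36  1.82 -0.    0.97  1.15]
sil 90 [ 0.62  0.36  1.82 -0.    0.97  0.62]
sil 120 [ 0.62  0.36  1.82 -0.    0.97  0.1 ]
sil 180 [ 0.62  0.36  1.82  0.    0.97 -0.95]
port -90 None
port -60 [-0.38  0.42  1.71 -0.    1.01  2.23]
port -30 [-0.38  0.42  1.71 -0.    1.01  1.71]
port 0 [-0.38  0.42  1.71 -0.    1.01  1.19]
port 30 [-0.38  0.42  1.71 -0.    1.01  0.66]
port 60 [-0.38  0.42  1.71 -0.    1.01  0.14]
port 90 [-0.38  0.42  1.71  0.    1.01 -0.38]
port 120 [-0.38  0.42  1.71  0.    1.01 -0.91]
port 180 [-0.38  0.42  1.71  0.    1.01 -1.95]
```

```bash
cat >> h.py <<'E'
def down(yaw): return (R.from_euler('z',np.radians(yaw))*R.from_euler('x',np.pi)).as_quat()
def wgrab(name):
    p,o=np.array(monitor.get_ee_pos()),monitor.get_orientation()
    fr=eyes.grab_frame("wrist"); T=np.eye(4);T[:3,:3]=R.from_quat(o).as_matrix();T[:3,3]=p
    fr["c2w"]=T@np.array(fr["mount"]); cv2.imwrite(f"pics/{name}.png",fr["color"][...,::-1])
    import pickle; pickle.dump(fr,open(f"{name}.pkl","wb")); return fr
def watz(fr,u,v,z):
    f=200/np.tan(np.radians(fr["fov_y"])/2); x,y=(u-fr["cx"])/f,(v-fr["cy"])/f
    r=np.hypot(x,y)+1e-12; d=np.array([np.sin(r)*x/r,-np.sin(r)*y/r,-np.cos(r)])
    o=fr["c2w"][:3,3]; d=fr["c2w"][:3,:3]@d; return o+d*(z-o[2])/d[2]
E
python3 - <<'E'
from h import *
arm.reach([.56,-.213,.22],down(67)); wgrab("wp")
arm.move_l([.37*.934,-.37*.358,.3],vel=.25)
r=.37;a=np.radians(37); arm.reach([r*np.cos(a),r*np.sin(a),.3],down(127))
arm.move_l([.441,.332,.24],vel=.25); wgrab("ws")
print(monitor.get_time(),monitor.get_ee_pos(),monitor.get_force())
E
python3 -c "
import cv2,numpy as np
a=cv2.imread('pics/wp.png');b=cv2.imread('pics/ws.png')
cv2.imwrite('pics/c2.png',np.vstack([a[50:350],b[50:350]]))"
```

```text
5.7 [0.44033786 0.33106344 0.24036261] [0.00938222 0.23208331 0.56637113]
```

View pics/c2.png

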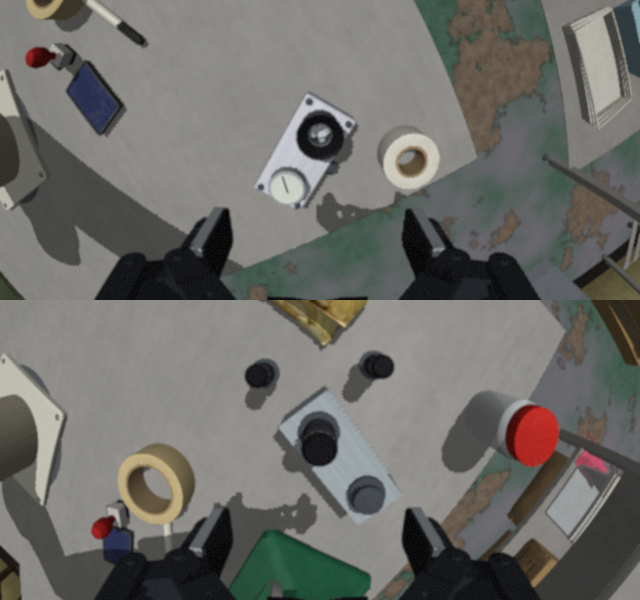

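Run:
```python
import cv2,numpy as np
a=cv2.imread('pics/wp.png')[150:220,280:360];b=cv2.imread('pics/ws.png')[150:220,280:360]
o=np.hstack([cv2.resize(x,(400,350),interpolation=2) for x in(a,b)])
cv2.imwrite('pics/c3.png',o)
```

```text
(no output)
```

View pics/c3.png

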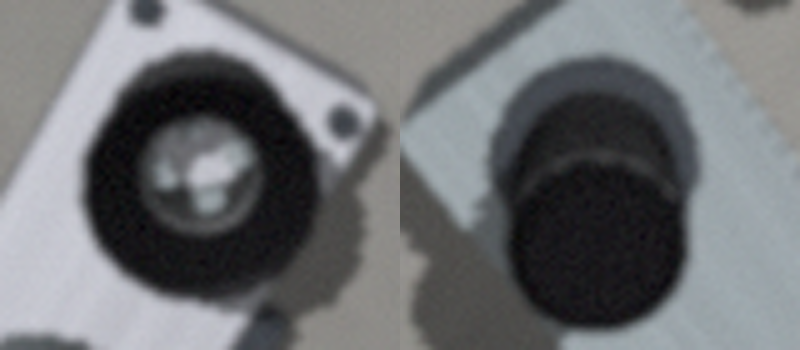

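Run:
```python
from h import *
import pickle
a=pickle.load(open("wp.pkl","rb"));b=pickle.load(open("ws.pkl","rb"))
for x in (watz(a,320.2,186.4,.07),watz(b,319.5,197.6,.131),watz(b,318.7,181.7,.071)): print(np.round(x,4))
# rim width check: 
print(np.linalg.norm(watz(a,296.6,186.4,.07)-watz(a,344,186.4,.07)))
```

```text
[ 0.5626 -0.2152  0.07  ]
[0.4408 0.333  0.131 ]
[0.4412 0.3319 0.071 ]
0.046629358347452354
```

Run:
```python
from h import *
hand.command_gripper(.65)
arm.move_l([.441,.3325,.085],vel=.15); print(monitor.get_force())
hand.command_gripper(0.,90); print("open",monitor.get_opening(),monitor.get_force())
arm.move_l([.441,.3325,.16],vel=.12); wgrab("g1")
arm.move_l([.441,.3325,.3],vel=.2)
print(monitor.get_opening(),monitor.get_ee_pos(),monitor.get_force(),monitor.get_time())
r=.37;a=np.radians(37);c=np.radians(-21)
arm.move_l([r*np.cos(a),r*np.sin(a),.3],vel=.25)
arm.reach([r*np.cos(c),r*np.sin(c),.3],down(67))
arm.move_l([.5626,-.2152,.165],vel=.25); wgrab("g2")
print(monitor.get_opening(),monitor.get_ee_pos(),monitor.get_time())
import cv2
x=np.vstack([cv2.imread(f'pics/{n}.png')[100:400] for n in("g1","g2")]);cv2.imwrite("pics/c4.png",x)
```

```text
[-0.69734761 -0.55541777  0.67705617]
open 0.3549055689198943 [-0.91606543 -0.68791499  5.35751362]
0.3531264325749148 [0.44032689 0.33200663 0.29858457] [-0.94617924 -0.10200318 -1.56672951] 9.3083
0.3539254074578242 [ 0.56211118 -0.21480106  0.16573901] 12.8167
```

View pics/c4.png

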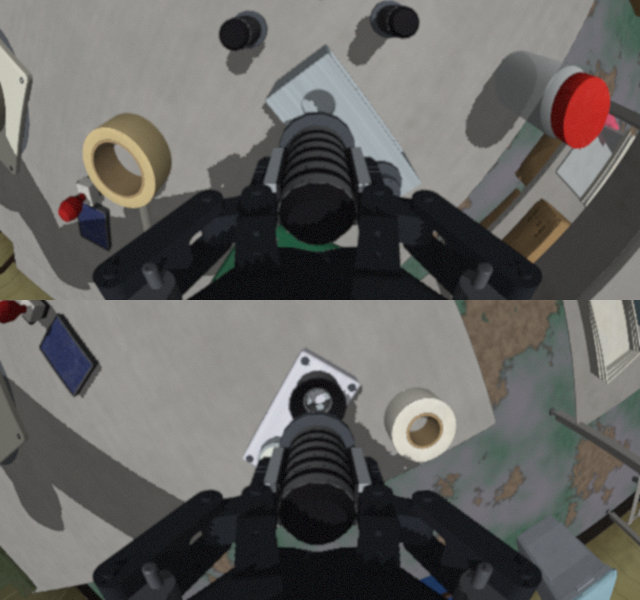

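Run:
```python
from h import *
import pickle
print(watz(pickle.load(open("g2.pkl","rb")),318.5,200,.07))
x,y=.5626,-.2152
for z in (.14,.125,.118,.112,.108,.105,.102,.099,.0965,.0945,.093,.092,.091,.090,.089,.088):
    arm.move_l([x,y,z],vel=.05)
    f=np.array(monitor.get_force());p=np.array(monitor.get_ee_pos());print(z,np.round(p,4),np.round(f,1),np.round(monitor.get_torque(),2))
    if f[2]>45 or np.hypot(f[0],f[1])>25: break
print(monitor.get_time(),monitor.get_opening()); wgrab("g3")
```

```text
[ 0.56434647 -0.21224819  0.07      ]
0.14 [ 0.5626 -0.2152  0.1398] [ 0.8 -0.5 -0.8] [-0.03 -0.04  0.02]
0.125 [ 0.5624 -0.2151  0.1245] [ 0.1 -0.5 -0.7] [0.02 0.02 0.02]
0.118 [ 0.5623 -0.2151  0.1176] [ 0.9  0.3 -0.9] [ 0.04 -0.03  0.  ]
0.112 [ 0.5623 -0.2151  0.1116] [-0.2 -0.7 -1.4] [-0.03  0.03 -0.04]
0.108 [ 0.5629 -0.2152  0.1081] [0.  0.6 0.8] [ 0.16 -0.09  0.03]
0.105 [ 0.5629 -0.2152  0.1052] [0.8 0.5 1.4] [ 0.18 -0.06 -0.  ]
0.102 [ 0.5628 -0.2153  0.1017] [ 1.4 -0.4 -0.5] [ 0.11 -0.4   0.  ]
0.099 [ 0.5626 -0.2152  0.0986] [ 1.9 -0.8 -2.7] [ 0.07 -0.49 -0.04]
0.0965 [ 0.562  -0.215   0.0959] [-0.8  0.9 -1.4] [ 0.18 -0.11  0.01]
0.0945 [ 0.5622 -0.215   0.0942] [-0.4  1.3 -1.5] [ 0.19 -0.02  0.01]
0.093 [ 0.5625 -0.2152  0.0936] [-1.6  1.6  3.9] [ 0.37  0.37 -0.01]
0.092 [ 0.5626 -0.2152  0.0934] [-3.5  1.8 11.1] [0.5  0.87 0.02]
0.091 [ 0.5627 -0.2153  0.0932] [-5.2  3.6 18.8] [ 0.72  1.33 -0.04]
0.09 [ 0.5628 -0.2153  0.093 ] [-7.1  3.9 26.3] [ 0.86  1.79 -0.03]
0.089 [ 0.5629 -0.2153  0.0929] [-9.4  4.3 33.9] [1.1  2.3  0.03]
0.088 [ 0.5631 -0.2154  0.0927] [-12.1   4.5  40.6] [ 1.3   2.77 -0.01]
17.475 0.35117448899180315
```

Run:
```python
from h import *
x,y=.5626,-.2152
for z in (.0925,.0945,.096,.0975,.099):
    arm.move_l([x,y,z],vel=.03);f=monitor.get_force();print(z,np.round(monitor.get_ee_pos(),4),np.round(f,1))
    if f[2]<-14: break
for z in (.093,.0915,.0905):
    arm.move_l([x,y,z],vel=.03);f=monitor.get_force();print(z,np.round(monitor.get_ee_pos(),4),np.round(f,1))
print(monitor.get_time()); wgrab("g4")
s=eyes.grab_frame("scene")["color"][110:190,320:420,::-1]
o=np.zeros((600,640,3),np.uint8);o[:300]=cv2.imread("pics/g4.png")[100:];o[300:,:375]=cv2.resize(s,(375,300),interpolation=2)
cv2.imwrite("pics/c5.png",o)
```

```text
0.0925 [ 0.5631 -0.2154  0.0934] [-1.2  1.8 11.7]
0.0945 [ 0.5625 -0.2152  0.094 ] [-0.1  0.9 -0.5]
0.096 [ 0.5623 -0.2151  0.0956] [-0.2 -0.1 -2.5]
0.0975 [ 0.5623 -0.2151  0.0973] [ 0.1  1.7 -2.5]
0.099 [ 0.562  -0.215   0.0976] [  4.6  -0.8 -22. ]
0.093 [ 0.563  -0.2154  0.0939] [-0.3  0.7 -1.2]
0.0915 [ 0.5632 -0.2155  0.0934] [-2.9  2.5 11.2]
0.0905 [ 0.5633 -0.2155  0.0933] [-4.5  4.1 17.5]
19.675
```

View pics/c5.png

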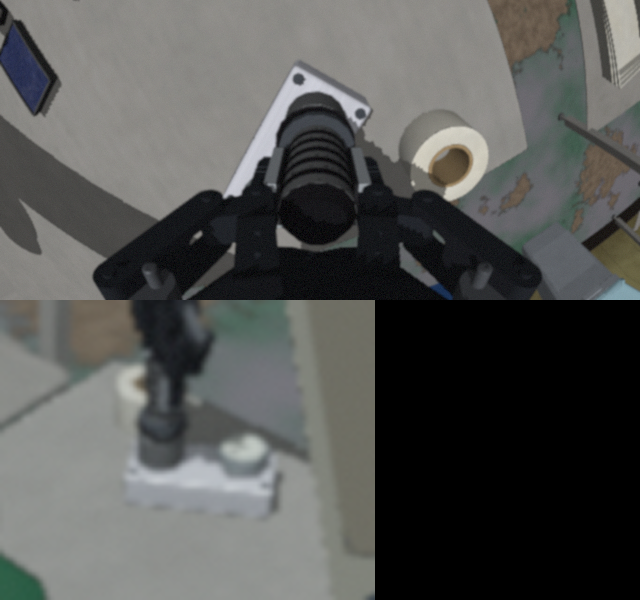

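Run:
```python
from h import *
x,y=.5626,-.2152
arm.move_l([x,y,.0925],vel=.03)
hand.command_gripper(.7); print(monitor.get_force())
arm.move_l([x,y,.2],vel=.12); wgrab("g5")
hand.command_gripper(0.,40)
for z in (.15,.146,.144,.143,.142,.141,.140,.139,.138,.137):
    arm.move_l([x,y,z],vel=.04);f=monitor.get_force();print(z,np.round(monitor.get_ee_pos(),4),np.round(f,1))
    if f[2]>12: break
arm.move_l([x,y,.24],vel=.15); wgrab("g6")
r=.45;arm.move_l([r*.934,-r*.358,.3],vel=.2)
print(monitor.get_time())
import pickle
s=eyes.grab_frame("scene");pickle.dump(s,open("s6.pkl","wb")); s=s["color"][...,::-1]
o=np.zeros((600,800,3),np.uint8);o[:300,:640]=cv2.imread("pics/g6.png")[100:]
o[300:,:375]=cv2.resize(s[110:190,320:420],(375,300),interpolation=2);o[300:,400:]=cv2.resize(s[200:275,200:300],(400,300),interpolation=2)
cv2.imwrite("pics/c6.png",o)
```

```text
[-0.13075541 -0.61307032 -0.25456643]
0.15 [ 0.5628 -0.2153  0.1503] [-0.   0.3 -0.5]
0.146 [ 0.5624 -0.2151  0.1457] [0.5 0.  0.1]
0.144 [ 0.5625 -0.2152  0.1439] [-0.8  0.1 -0.2]
0.143 [ 0.5627 -0.2153  0.1431] [-0.8  0.6 -0.7]
0.142 [ 0.5634 -0.2156  0.1428] [ 0.3 -0.6  4.2]
0.141 [ 0.5641 -0.2159  0.1427] [-1.3 -0.2  9.3]
0.14 [ 0.5647 -0.2162  0.1425] [ 0.2 -0.5 13.2]
26.8417
```

View pics/c6.png

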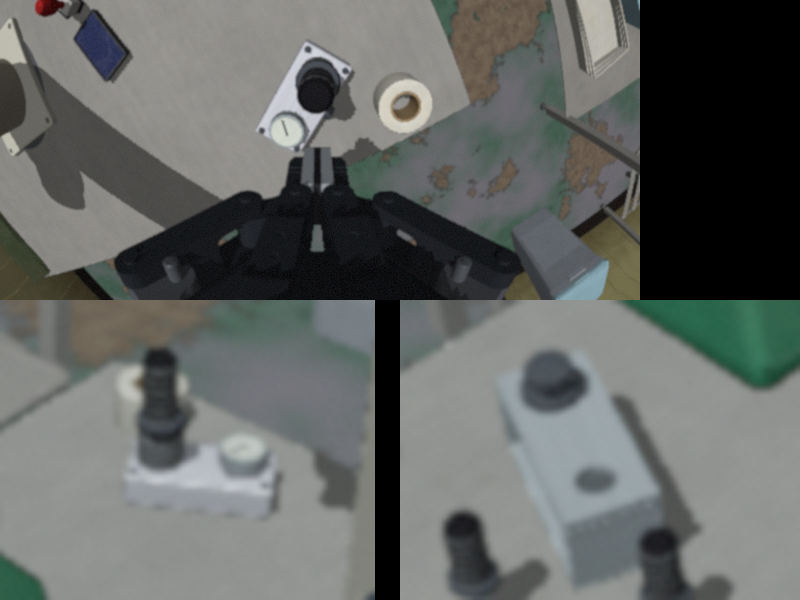

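Cap contact came at 0.1425–0.143 m, against 0.142 m for fully home. The silencer stands upright in the fitting, the plug is still in the stand, and the gripper is clear.

```bash
python3 -c "
from h import *
arm.pause(.3); job.job_done(); print(monitor.get_time())"
```

```text
the job is handed in; nothing more can be done
the job is handed in; nothing more can be done
```

The silencer is in the valve block's fitting, pushed home and locked, and released. I handed the job in at about 27 s on the robot's clock; no verdict is reported.

- **Seating:** the push stopped at a TCP height of 0.0927 m with about 40 N, against 0.0925 m expected for fully home. I saw no separate force peak from the teeth, because I only read the force between steps.
- **Lock:** a test pull met 22 N after about 4 mm of free play, so the teeth are holding. I then pushed the silencer back down.
- **After release:** the shut fingertips met the cap at about 0.1427 m, against 0.142 m nominal. That puts the stem's end roughly 0.5–1 mm above the floor, with the limit at 3.2 mm.
- **Last pictures:** the silencer stands upright in the fitting, the blanking plug is in its place in the stand, and the gripper is clear of everything.
- **One disagreement:** a rough second reading of the fitting's position differed from the first by about 3 mm. I kept the first, and the stem went in with almost no side force.

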